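# Switch on the UV lamp under its hinged guard

## Robot

A 6-joint arm with a two-finger parallel gripper is mounted at the origin on the work surface. World frame = base frame: x ahead of the robot, y to its left, z up, the work surface at z = 0. Lengths are in m, angles in rad, forces in N, time in s.
With the tool pointing down it reaches from about 0.35 to 0.85 m from the base axis. Payload 8.1 kg.
Tool frame: the origin (TCP) lies on the mounting face of the last link; the fingertips stand 186 mm ahead of it and the grasp point (between the pads) lies 167 mm ahead of it; z points along the fingers, y is the line along which they close (so a half turn about z gives the same grasp; the last joint's range is limited). The gripper opens to 93 mm and grips with 3 to 60 N. Pads are 15 mm wide; open, the fingers measure 128 mm over their backs; the gripper's body (75 mm by 188 mm) begins 65 mm behind the grasp point.
Start: joints at [-0.085, 0.13, 1.488, -0, 1.523, -0.085], TCP at [0.6, 0, 0.405] pointing down, gripper open.
Joint ranges: [-2.96, 2.96], [-0.89, 2.26], [0.02, 2.5], [-1.34, 4.48], [0, 2.73], [-2.66, 2.66]. Speed limits (rad/s): [2.39, 2.39, 2.79, 3.14, 3.14, 3.14].

## Interface

Orientations are given as a rotation vector (axis times angle).
In Python, from plant import read_state, read_camera, camera_params, close_job gives the robot as it stands. The module is installed in compiled form; this text tells all that it offers.
- The arm moves only by the tool servo_tool, never from a script. Its argument "increments" is a list of rows, each an object with "slide": the shift along the tool's x, y, z in mm, a list of three; "dr": the turn, a rotation vector about the tool's x, y, z in rad, a list of three; "jaw": the closure, from 0 (fully open) to 1 (shut). In form: [{"slide": [x, y, z], "dr": [ax, ay, az], "jaw": jaw}, ...]. A call has 1 to 20 rows; each row is the pose to reach, as a shift and turn from the pose commanded when the call began, along the tool's axes at that moment; what a row does not reach only later rows make up. A row lasts 1/10 s, in which the tool goes at most 50 mm and 8.59 degrees, less where a joint would pass 70% of its speed; a pose out of reach is approached as far as the arm can. A call with a gripper value outside its range is refused whole. The fingers move at their own pace and stop on an object; "force" is the grip in N (left out, the last holds). Time passes only in rows, so rows that repeat a pose let the fingers close. It gives the time, the measured TCP pose, the force, the opening and the grip force at its end, in the units of the state.
- read_state(): the state, without advancing time (a new reading comes with each control period).
- read_camera(name): name is "scene" or "side" or "wrist"; returns (picture, depth): 420x560x3 uint8, red, green, blue; 420x560 float32, m along the optical axis (not along the pixel's ray), 0 where there is no reading.
- camera_params(name): a dict with "fx", "fy", "cx", "cy" (pixels), "rvec" (rotation vector, rad) and "tvec" (3), from world to camera coordinates, as OpenCV has them. Camera axes: x right, y down, z forward; pixel columns grow to the right and rows downward; lengths in m; the calibration is good to about 2 mm. A picture is of the moment at which its call begins: read the wrist's pose just before it. camera_params takes no time and is no camera call; for the wrist camera it gives the pose at the moment of the call.
- close_job(): hands the job in; it is judged then, once.
The state is a dict: "t": time; "q": joint angles; "dq": joint speeds; "joint_torque": joint torques, N m; "tool_pos": TCP position; "orientation": TCP orientation; "force": force on the tool from outside, world axes, zero at the start; "wrist_torque": the same for the moment, N m; "opening": finger opening in m; "gripper_force": force on a finger pad.
Only numpy, scipy, OpenCV 4.12 (cv2) and the standard library are available. Lean on these libraries where they do the work, as an engineer would, in place of code of your own. Each camera call takes 0.05 s, during which the arm holds its last target. There are 200 camera calls.

## Task

The gel is under the lowered clear shield of the UV transilluminator: switch its lamp on. With a fingertip under its lip, lift the hinged metal guard right back until it stands open by itself, flip the toggle beneath it over towards the hinge, then tip the guard forward again so that it drops fully shut over the toggle. Work gently with the outside of the fingers, pinching nothing, and leave the unguarded toggle and everything else on the bench where it is.

Things in the scene. Friction and masses are not known exactly. Their poses are not given: they have to be found in the camera images.
- transilluminator: white fixed instrument 360 (x) x 340 (y) x 90 mm high. Origin: centre of its underside; x from its front (robot side) to its back. Level top; the front strip, x -180 to -56 mm, is the grey deck with two switches at x -120, y +80 and -80 mm (which is which varies). From x = -50 mm back, a clear shield covers a window, its top 34 mm above the deck.
- guarded_switch: lamp switch: dark steel plate 74 x 56 x 3 mm, fixed flat on the deck, carrying the hinged guard and the toggle. Origin: centre of the plate's underside, on the deck; z up, x away from the instrument's front, towards the guard's hinge.
- guard (a joint): angle of the guard, rad: 0 shut, grows as its front lip goes up and back; stop at 1.45. Bent aluminium, 48 mm wide, 45 g, no spring: let go below about 0.6 it drops shut, beyond about 0.9 it falls open against the stop and stands there by itself, lip uppermost. Under 1 N at the lip moves it.
- guard_hinge (a point): middle of the guard's hinge axis (along y), at x +26, z +10 mm in the switch frame. The shut guard, in the switch frame: level top plate, x +31 to -26 mm, its underside 40 mm above the deck; two side cheeks, 43 mm apart inside, their front edges cut slantwise from x -23 mm below the plate back to x -3 mm near the deck; front open.
- guard_lip (a point): middle of the guard's front lip, underside of its rolled edge. The lip continues the top plate, flaring forward and up at 25 degrees to x -43 mm. Shut, this point lies at x -40, z +45 mm in the switch frame; it moves with the guard.
- toggle (a joint): angle of the lamp toggle beneath the guard, rad: 0 off (leans 20 degrees to the front, -x), 0.7 on (leans 20 degrees to the hinge, +x). It snaps over past the middle; 2 to 3 N at its tip moves it.
- toggle_tip (a point): end of the lamp toggle's round steel bat, 24.5 mm from its pivot (axis along y at x 0, z +11 mm in the switch frame), 10 mm thick near the tip; a fixed bushing 23 mm across is below the pivot. Off, this point lies at x -8, z +34 mm in the switch frame; it moves with the toggle.
- plain_toggle (a joint): angle of the identical toggle without a guard, on its own 50 x 40 mm plate at the other switch place: 0, to be left so.
- stain_bottle: small amber bottle, 32 mm across, 60 mm high, loose on the deck between the switches; origin at the centre of its underside
- tube_stand: small grey round stand with one tube, 36 mm across, 42 mm high, loose near the +y end of the deck; origin at the centre of its underside
- tip_rack: blue pipette-tip rack, 85 x 122 x 59 mm, loose on the table beside the instrument; origin at the centre of its underside
- pcr_plate: green well plate, 85 x 127 x 21 mm, loose on the table beside the instrument; origin at the centre of its underside
- pipette: pipette lying across the table just in front of the instrument, 250 mm long, 26 mm high; origin on the table under its middle
- gel_comb: white plastic gel comb lying on the deck near its -y end, 90 x 26 x 6 mm; origin at the centre of its underside

How it is judged:
By the outcome, as a careful person would: the job done as asked, in the order asked, and still so for the second after the job is handed in, with the robot touching nothing.
It also fails if it takes over 54 s, if anything falls off the work surface, if the arm or the gripper's body presses on something with over 40 N, if the wrist force passes 120 N, or if a joint passes its speed limit or range.

## Working session

There is one attempt and no reset: what is moved stays moved. The work goes in short steps, Python scripts to look and compute and a tool call to move; the robot and the scene stay as the last step left them, time stands still between calls to the robot, and variables do not carry over. Pictures are saved under pics/ and viewed, at most 11 in all, crops included, and the job is handed in when it is done.

Besides the shell and the picture viewer there is one more tool, called after "Call:" by a JSON object that holds its "name" and its "arguments". servo_tool: Moves the arm, as the interface text tells. Its arguments: {"type":"object","properties":{"increments":{"type":"array"},"force":{"type":"number"}},"required":["increments"]}

```bash
mkdir -p pics
cat > h.py <<'E'
import numpy as np,cv2
from plant import *
def cam(n):
    p=camera_params(n);R=cv2.Rodrigues(np.array(p["rvec"],float))[0];return p,R,np.array(p["tvec"],float).ravel()
def shot(n,f=None):
    c=cam(n);im,d=read_camera(n)
    if f: cv2.imwrite(f"pics/{f}.png",im[:,:,::-1])
    return im,d,c
def ray(c,u,v):
    p,R,t=c;r=R.T@np.array([(u-p["cx"])/p["fx"],(v-p["cy"])/p["fy"],1]);return -R.T@t,r
def onz(c,u,v,z):
    o,r=ray(c,u,v);return o+r*(z-o[2])/r[2]
def cloud(c,d):
    p,R,t=c;v,u=np.mgrid[:d.shape[0],:d.shape[1]]
    P=np.stack([(u-p["cx"])/p["fx"]*d,(v-p["cy"])/p["fy"]*d,d],-1)
    W=(P-t)@R;W[d<=0]=np.nan;return W
def proj(c,X):
    p,R,t=c;q=R@np.array(X)+t;return p["fx"]*q[0]/q[2]+p["cx"],p["fy"]*q[1]/q[2]+p["cy"]
E
python3 - <<'E'
from h import *
a=shot("scene")[0];b=shot("side")[0];w=shot("wrist","w1")
cv2.imwrite("pics/ab.png",cv2.resize(np.vstack([a,b])[:,:,::-1],(800,1200))[:600]);cv2.imwrite("pics/b.png",b[:,:,::-1])
print(read_state())
for n in("scene","side","wrist"):
    c=cam(n);print(n,-c[1].T@c[2],c[1][2],c[0]["fx"])
E
```

```text
{'t': 0.15, 'q': array([-8.54283114e-02,  1.30990755e-01,  1.48902825e+00,  2.52836356e-06,
        1.52299251e+00, -8.53979789e-02]), 'dq': array([ 0.0010403 , -0.00260341, -0.00301265, -0.00112939,  0.00102007,
        0.00076224]), 'joint_torque': array([ 8.59073725e-05, -5.60473788e+01, -4.92333663e+01,  7.68201635e-02,
        3.05504061e-02, -1.41810942e-04]), 'tool_pos': array([5.99827065e-01, 2.06501215e-05, 4.03926881e-01]), 'orientation': array([-2.22070654e+00, -2.22063891e+00,  1.43223760e-03]), 'force': array([0.18956952, 0.30886964, 0.0578576 ]), 'wrist_torque': array([-0.01701365, -0.00584345,  0.01425163]), 'gripper_force': 0.0, 'opening': 0.09287199259240596}
scene [ 1.25130343 -0.43656098  0.7487549 ] [-0.61752376  0.46252098 -0.63619081] 421.09571007252083
side [0.53497456 0.74706705 0.8371254 ] [ 0.08171369 -0.70333185 -0.70614954] 471.2973477046393
wrist [0.59839333 0.06588766 0.38425438] [-1.20753543e-04 -2.39209413e-01 -9.70967992e-01] 361.0874243005391
```

View pics/ab.png

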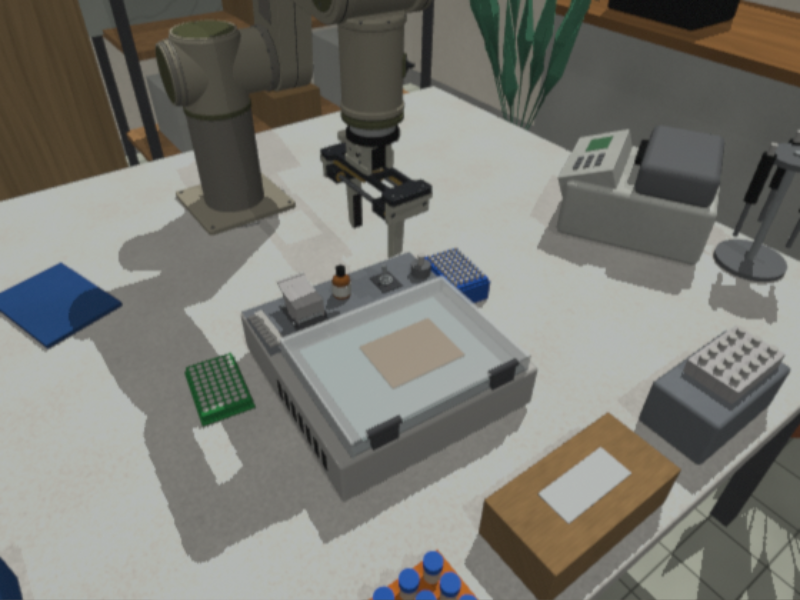

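View pics/w1.png

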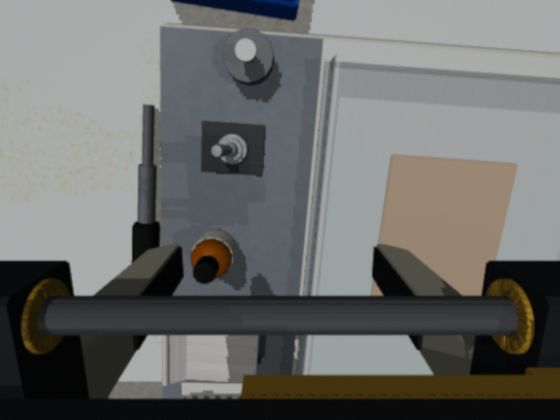

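The wrist view shows the deck, with the plain toggle at (230,150), the bottle at (210,255) and the tube stand at (247,52). The guard is hidden by the gripper near (230,360). The scene view shows the guard at about (300,300) on the 800-px picture. I'll measure it with the depth readings.

Run:
```python
from h import *
im,d,c=shot("scene");W=cloud(c,d)
cv2.imwrite("pics/s2.png",cv2.resize(im[150:290,140:340][:,:,::-1],(800,560),interpolation=cv2.INTER_CUBIC))
m=(W[...,2]>.125)&(W[...,2]<.15)
n,l,s,ce=cv2.connectedComponentsWithStats(m.astype(np.uint8))
for i in range(1,n):
    if s[i,4]>30: print(s[i],np.nanmean(W[l==i],0).round(4),np.nanmin(W[l==i],0).round(3),np.nanmax(W[l==i],0).round(3))
im,d,c=shot("wrist");W=cloud(c,d)
for v in (60,100,200,230):
    row=W[v];print(v,[ (u,row[u].round(3).tolist()) for u in (150,158,165,170,200,280,310,330)])
dk=(abs(W[...,2]-.09)<.004)
# front edge per row
P=[]
for v in range(45,235,5):
    u=np.where(dk[v,140:300])[0]
    if len(u): P.append(W[v,140+u[0]])
P=np.array(P);k=np.polyfit(P[:,1],P[:,0],1);r=abs(P[:,0]-np.polyval(k,P[:,1]));g=r<.004;k=np.polyfit(P[g,1],P[g,0],1);print(k,g.sum(),len(g),np.nanmedian(W[100:200,270:290,2]))
for u,v in((230,150),(247,52),(210,255)): print(W[v,u].round(4))
```

```text
[357   3   7   6  32] [-0.4971  1.4075  0.1385] [-0.523  1.391  0.126] [-0.478  1.431  0.15 ]
[296   6   8   7  40] [-0.6392  1.0954  0.1364] [-0.663  1.077  0.125] [-0.624  1.118  0.149]
[330   6  20  14  86] [-0.4467  1.2129  0.1379] [-0.551  1.179  0.125] [-0.39   1.247  0.15 ]
[390  17  15  14  86] [-0.1607  1.3289  0.1371] [-0.218  1.282  0.125] [-0.097  1.413  0.149]
[406  16 154  52 832] [0.2379 1.4499 0.1358] [-0.207  1.431  0.125] [0.583 1.464 0.15 ]
[373  21  14   7  65] [-0.2025  1.2514  0.1377] [-0.232  1.23   0.126] [-0.18   1.297  0.15 ]
[89 45 10  8 58] [-0.6365 -0.0021  0.137 ] [-0.664 -0.016  0.125] [-0.624  0.016  0.15 ]
[  0  51  72  21 480] [-0.6234 -0.2325  0.1375] [-0.637 -0.36   0.125] [-0.609 -0.101  0.15 ]
[ 391   95  113   59 1683] [0.6309 0.6195 0.1371] [0.429 0.521 0.125] [0.807 0.784 0.15 ]
[135 100  45  18 316] [ 0.0535 -0.0192  0.1377] [-0.017 -0.07   0.125] [0.075 0.063 0.15 ]
[537 141  10  10  55] [0.8632 0.7748 0.1369] [0.855 0.769 0.125] [0.871 0.785 0.15 ]
[233 186  12  14 106] [ 0.5547 -0.0382  0.1351] [ 0.54  -0.05   0.125] [ 0.566 -0.022  0.15 ]
[... 1289 characters left out ...]
(280, [0.6, 0.083, 0.09]), (310, [0.624, 0.083, 0.089]), (330, [0.635, 0.082, 0.12])]
200 [(150, [0.467, -0.011, 0.019]), (158, [0.469, -0.016, 0.0]), (165, [0.505, 0.004, 0.091]), (170, [0.509, 0.004, 0.091]), (200, [0.534, 0.004, 0.09]), (280, [0.601, 0.004, 0.09]), (310, [0.626, 0.004, 0.09]), (330, [0.637, 0.011, 0.123])]
230 [(150, [0.466, -0.043, 0.023]), (158, [0.47, -0.046, 0.012]), (165, [0.503, -0.022, 0.091]), (170, [0.508, -0.022, 0.092]), (200, [0.533, -0.022, 0.09]), (280, [0.601, -0.022, 0.091]), (310, [0.626, -0.021, 0.095]), (330, [0.638, -0.012, 0.124])]
[0.06879344 0.50153144] 38 38 0.09046461165344212
[0.5629 0.0461 0.1096]
[0.5787 0.1106 0.1323]
[ 0.5496 -0.0273  0.1371]
```

View pics/s2.png

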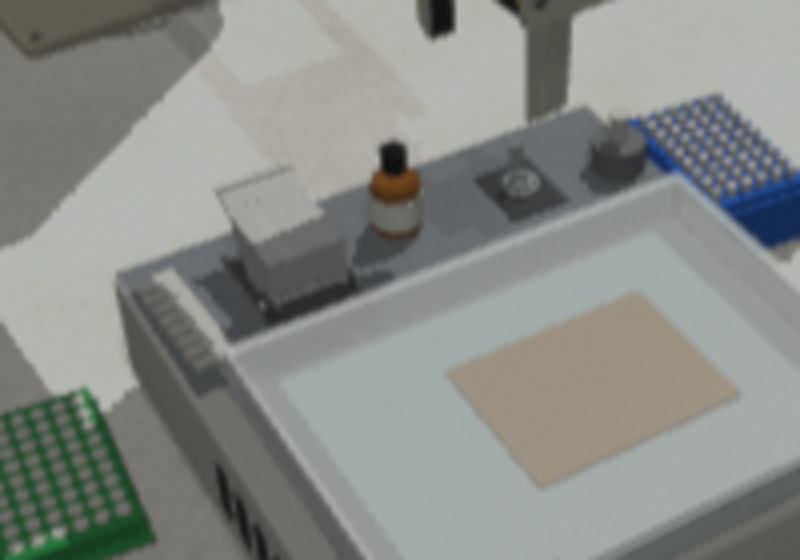

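The guard is shut over the −y switch place, with the bottle beside it and the comb at the −y end. The front edge gives an instrument yaw of −0.069, and the switch is near (0.554, −0.114). Next I'll turn the fingers so they close along y, close them, and take a near look.

Call:
{"name": "servo_tool", "arguments": {"increments": [{"slide":[-20,-20,0],"dr":[0,0,0.14],"jaw":1},{"slide":[-115,-110,0],"dr":[0,0,1.64],"jaw":1},{"slide":[-115,-110,0],"dr":[0,0,1.64],"jaw":1},{"slide":[-115,-110,0],"dr":[0,0,1.64],"jaw":1},{"slide":[-115,-110,0],"dr":[0,0,1.64],"jaw":1},{"slide":[-115,-110,0],"dr":[0,0,1.64],"jaw":1},{"slide":[-115,-110,0],"dr":[0,0,1.64],"jaw":1},{"slide":[-115,-110,0],"dr":[0,0,1.64],"jaw":1},{"slide":[-115,-110,0],"dr":[0,0,1.64],"jaw":1},{"slide":[-115,-110,0],"dr":[0,0,1.64],"jaw":1},{"slide":[-115,-110,0],"dr":[0,0,1.64],"jaw":1},{"slide":[-115,-110,0],"dr":[0,0,1.64],"jaw":1},{"slide":[-115,-110,0],"dr":[0,0,1.64],"jaw":1},{"slide":[-115,-110,0],"dr":[0,0,1.64],"jaw":1}], "force": 10}}

```text
t: 1.65
tool_pos: [0.49, -0.1149, 0.4047]
orientation: [-3.14, 0.103, 0.0]
force: [0.1, 0.1, 0.8]
opening: 0.0005
gripper_force: 0.0
```

Run:
```python
from h import *
s=read_state();print(s["tool_pos"],cv2.Rodrigues(s["orientation"])[0].round(3).tolist(),s["opening"],s["q"].round(3))
im,d,c=shot("wrist","w3");W=cloud(c,d);np.save("W.npy",W)
m=((W[...,2]>.125)&(W[...,2]<.155)&(abs(W[...,0]-.55)<.08)&(abs(W[...,1]+.114)<.045)).astype(np.uint8)
n,l,st,ce=cv2.connectedComponentsWithStats(m)
for i in range(1,n):
    if st[i,4]>200:
        r=cv2.minAreaRect(W[l==i][:,:2].astype(np.float32)*1000);print(st[i],np.mean(W[l==i],0).round(4),r,cv2.boxPoints(r).round(1).tolist())
```

```text
[ 0.48999093 -0.11494984  0.4046813 ] [[0.998, -0.066, -0.0], [-0.066, -0.998, 0.0], [-0.0, -0.0, -1.0]] 0.00048057150919440247 [-0.332 -0.134  1.752  0.     1.523  1.304]
[ 233   81   73  112 7797] [ 0.5462 -0.1132  0.1342] ((545.2557983398438, -113.03144836425781), (48.08405685424805, 73.73568725585938), 86.0562515258789) [[506.79998779296875, -134.5], [580.4000244140625, -139.60000610351562], [583.7000122070312, -91.5999984741211], [510.1000061035156, -86.5]]
```

View pics/w3.png

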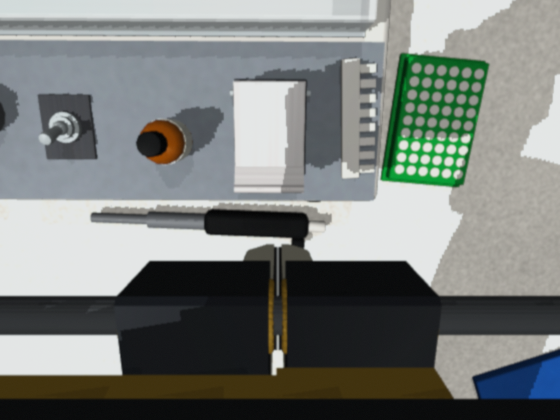

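The near view shows the guard at (270,135) and the pipette at (210,222). The bottle at (162,140) and the comb at (355,118) are clear to the sides. The measured guard is 48×74 mm, as specified. I'll tilt the fingers 40° forward and stop short of the lip.

Call:
{"name": "servo_tool", "arguments": {"increments": [{"slide":[-45,-3,0],"dr":[0,0.1,0],"jaw":1},{"slide":[-90,-6,10],"dr":[0,0.24,0],"jaw":1},{"slide":[-124,-6,30],"dr":[0,0.38,0],"jaw":1},{"slide":[-124,-6,60],"dr":[0,0.52,0],"jaw":1},{"slide":[-124,-6,90],"dr":[0,0.66,0],"jaw":1},{"slide":[-124,-6,115],"dr":[0,0.7,0],"jaw":1},{"slide":[-124,-6,130],"dr":[0,0.7,0],"jaw":1},{"slide":[-124,-6,137],"dr":[0,0.7,0],"jaw":1},{"slide":[-124,-6,137],"dr":[0,0.7,0],"jaw":1},{"slide":[-124,-6,137],"dr":[0,0.7,0],"jaw":1}]}}

```text
t: 2.7
tool_pos: [0.3707, -0.1005, 0.3192]
orientation: [2.944, -0.1, 1.024]
force: [-0.0, -0.0, -0.6]
opening: 0.0002
gripper_force: 0.0
```

```bash
cat >> h.py <<'E'
O=np.array([.5513,-.1134,.0905]);y=-.0689
RS=np.array([[np.cos(y),-np.sin(y),0],[np.sin(y),np.cos(y),0],[0,0,1]])
def toS(X): return (np.asarray(X)-O)@RS*1000
def where():
    s=read_state();R=cv2.Rodrigues(s["orientation"])[0];t=toS(s["tool_pos"]+R@[.0075,0,.186])
    print("t",s["t"],"TCP_S",toS(s["tool_pos"]).round(1),"corner_S",t.round(1),"zS",(R[:,2]@RS).round(3),"xS",(R[:,0]@RS).round(3),"F",s["force"].round(2),"q",s["q"].round(2))
E
python3 - <<'E'
from h import *
where()
im,d,c=shot("side")
u,v=map(int,proj(c,O));print(u,v)
cv2.imwrite("pics/sd4.png",cv2.resize(im[v-90:v+60,u-100:u+100][:,:,::-1],(800,600),interpolation=cv2.INTER_CUBIC))
E
```

```text
t 2.7 TCP_S [-181.1    0.5  228.7] corner_S [-59.8   0.6  87.5] zS [ 0.62   0.    -0.784] xS [0.784 0.001 0.62 ] F [-0.03 -0.02 -0.61] q [-0.54 -0.89  2.5   0.35  0.95  0.98]
311 176
```

View pics/sd4.png

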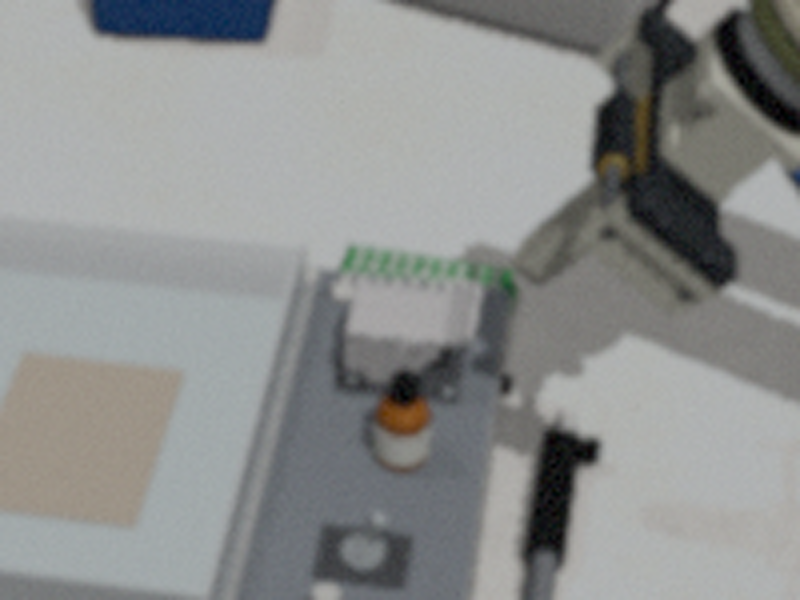

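The arm reaches its joint 2 and 3 limits here, about 47 mm too high, so a 40° tilt is out of reach. A tilt of about 25° is enough for the lip, so I'll ease back to that.

Call:
{"name": "servo_tool", "arguments": {"increments": [{"slide":[24,0,5],"dr":[0,-0.12,0],"jaw":1},{"slide":[47,0,10],"dr":[0,-0.24,0],"jaw":1},{"slide":[47,0,10],"dr":[0,-0.24,0],"jaw":1},{"slide":[47,0,10],"dr":[0,-0.24,0],"jaw":1}]}}

```text
t: 3.15
tool_pos: [0.414, -0.1033, 0.34]
orientation: [3.055, -0.103, 0.667]
force: [0.4, 0.6, 0.3]
opening: 0.0005
gripper_force: 0.0
```

```bash
python3 -c "
from h import *
where()"
```

```text
t 3.15 TCP_S [-137.7    0.6  249.5] corner_S [-53.3   0.9  83.6] zS [ 0.417  0.002 -0.909] xS [0.909 0.001 0.417] F [0.36 0.62 0.25] q [-0.43 -0.57  2.24  0.17  1.08  1.15]
```

Call:
{"name": "servo_tool", "arguments": {"increments": [{"slide":[-12,0,20],"dr":[0,0,0],"jaw":1},{"slide":[-20.5,0,38.5],"dr":[0,0,0],"jaw":1},{"slide":[-20.5,0,38.5],"dr":[0,0,0],"jaw":1},{"slide":[-14,0,43.5],"dr":[0,0,0],"jaw":1},{"slide":[-8.5,0,46],"dr":[0,0,0],"jaw":1},{"slide":[-8.5,0,46],"dr":[0,0,0],"jaw":1},{"slide":[-8.5,0,46],"dr":[0,0,0],"jaw":1}]}}

```text
t: 3.85
tool_pos: [0.4252, -0.1046, 0.2964]
orientation: [3.052, -0.105, 0.67]
force: [-0.8, 0.8, -0.4]
opening: 0.0003
gripper_force: 0.0
```

Run:
```python
from h import *
where()
im,d,c=shot("side")
u,v=map(int,proj(c,O))
cv2.imwrite("pics/sd5.png",cv2.resize(im[v-60:v+30,u-60:u+60][:,:,::-1],(800,600),interpolation=cv2.INTER_CUBIC))
```

```text
t 3.85 TCP_S [-1.264e+02  1.000e-01  2.059e+02] corner_S [-41.7   0.   40.1] zS [ 0.419 -0.    -0.908] xS [ 0.908 -0.     0.419] F [-0.83  0.77 -0.44] q [-0.42 -0.49  2.27  0.18  0.96  1.15]
```

View pics/sd5.png

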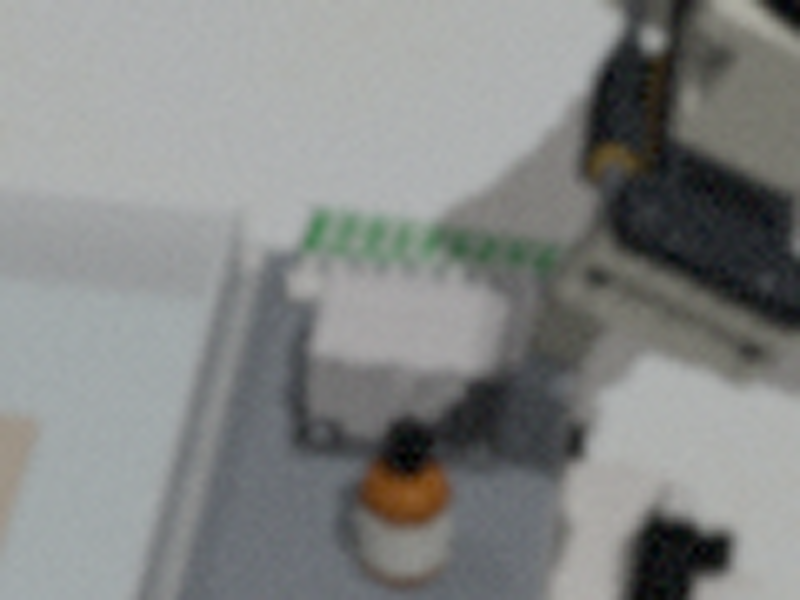

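The fingertip stands just under the lip at about (500,400), and the guard is still shut. I'll lift in small steps along the lip's arc.

Call:
{"name": "servo_tool", "arguments": {"increments": [{"slide":[3,0,2.5],"dr":[0,0,0],"jaw":1},{"slide":[3,0,2.5],"dr":[0,0,0],"jaw":1},{"slide":[7,0,0],"dr":[0,0,0],"jaw":1},{"slide":[11,0,-3],"dr":[0,0,0],"jaw":1},{"slide":[15,0,-6],"dr":[0,0,0],"jaw":1},{"slide":[20,0,-8],"dr":[0,0,0],"jaw":1},{"slide":[25,0,-10],"dr":[0,0,0],"jaw":1},{"slide":[30,0,-11.5],"dr":[0,0,0],"jaw":1},{"slide":[30,0,-11.5],"dr":[0,0,0],"jaw":1}]}}

```text
t: 4.8
tool_pos: [0.4483, -0.1062, 0.3193]
orientation: [3.052, -0.105, 0.67]
force: [0.5, 0.3, -0.1]
opening: 0.0009
gripper_force: 0.0
```

Run:
```python
from h import *
where()
im,d,c=shot("side")
u,v=map(int,proj(c,O))
cv2.imwrite("pics/sd6.png",cv2.resize(im[v-60:v+30,u-60:u+60][:,:,::-1],(800,600),interpolation=cv2.INTER_CUBIC))
```

```text
t 4.8 TCP_S [-1.033e+02  1.000e-01  2.288e+02] corner_S [-18.6   0.   63. ] zS [ 0.419 -0.    -0.908] xS [0.908 0.    0.419] F [ 0.51  0.25 -0.15] q [-0.4  -0.43  2.18  0.16  0.99  1.18]
```

View pics/sd6.png

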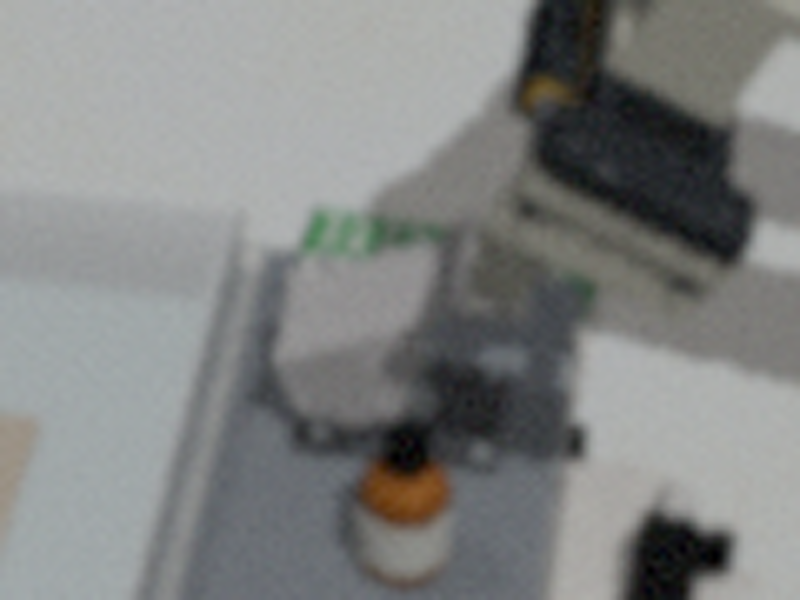

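The guard has come up about 0.4 rad on the fingertip with almost no force. I'll carry on past the balance point.

Call:
{"name": "servo_tool", "arguments": {"increments": [{"slide":[5,0,-1],"dr":[0,0,0],"jaw":1},{"slide":[10,0,-2],"dr":[0,0,0],"jaw":1},{"slide":[15,0,-2.5],"dr":[0,0,0],"jaw":1},{"slide":[20,0,-2.5],"dr":[0,0,0],"jaw":1},{"slide":[25,0,-2],"dr":[0,0,0],"jaw":1},{"slide":[30,0,-2],"dr":[0,0,0],"jaw":1},{"slide":[35,0,-0.5],"dr":[0,0,0],"jaw":1},{"slide":[40,0,0.5],"dr":[0,0,0],"jaw":1},{"slide":[45,0,2],"dr":[0,0,0],"jaw":1},{"slide":[50,0,4],"dr":[0,0,0],"jaw":1},{"slide":[55,0,6.5],"dr":[0,0,0],"jaw":1},{"slide":[60,0,8.5],"dr":[0,0,0],"jaw":1},{"slide":[60,0,8.5],"dr":[0,0,0],"jaw":1},{"slide":[60,0,8.5],"dr":[0,0,0],"jaw":1}]}}

```text
t: 6.25
tool_pos: [0.5056, -0.1101, 0.3357]
orientation: [3.053, -0.105, 0.667]
force: [-0.7, 0.0, 0.2]
opening: 0.0001
gripper_force: 0.0
```

Call:
{"name": "servo_tool", "arguments": {"increments": [{"slide":[-20,0,-9],"dr":[0,0,0],"jaw":1},{"slide":[-45,0,-20],"dr":[0,0,0],"jaw":1},{"slide":[-70,0,-32],"dr":[0,0,0],"jaw":1},{"slide":[-70,0,-32],"dr":[0,0,0],"jaw":1},{"slide":[-70,0,-32],"dr":[0,0,0],"jaw":1}]}}

```text
t: 6.75
tool_pos: [0.4287, -0.1049, 0.3361]
orientation: [3.052, -0.107, 0.671]
force: [1.4, -0.4, 0.6]
opening: 0.0007
gripper_force: 0.0
```

Run:
```python
from h import *
where()
im,d,c=shot("side")
u,v=map(int,proj(c,O))
cv2.imwrite("pics/sd7.png",cv2.resize(im[v-60:v+30,u-60:u+60][:,:,::-1],(800,600),interpolation=cv2.INTER_CUBIC))
```

```text
t 6.75 TCP_S [-122.9    0.   245.6] corner_S [-38.1  -0.1  79.9] zS [ 0.419 -0.001 -0.908] xS [ 0.908 -0.001  0.419] F [ 1.36 -0.45  0.59] q [-0.42 -0.52  2.21  0.17  1.04  1.17]
```

View pics/sd7.png

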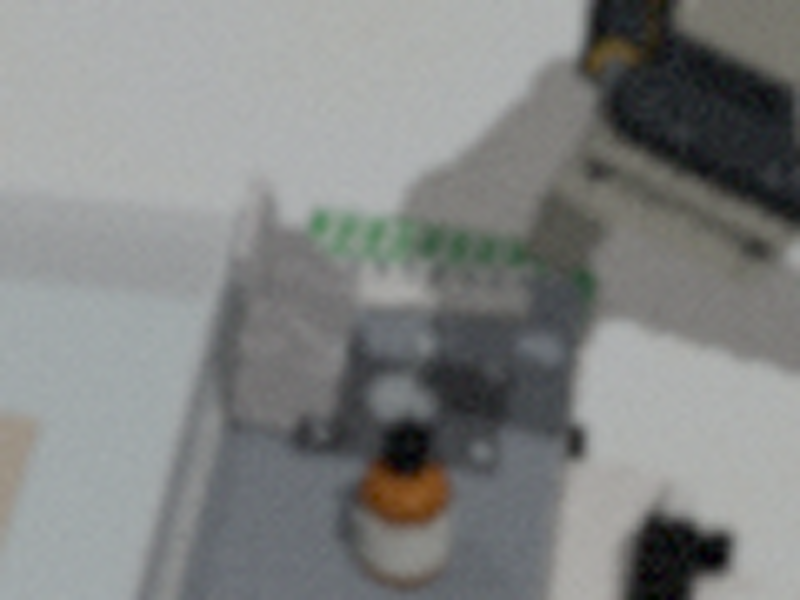

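The guard now stands open by itself at about (290,320), and the toggle at about (400,370) still leans to the front. I'll come down in front of the bat with the same tilt and push it towards the hinge.

Call:
{"name": "servo_tool", "arguments": {"increments": [{"slide":[-10,0,24],"dr":[0,0,0],"jaw":1},{"slide":[-20,0,49],"dr":[0,0,0],"jaw":1},{"slide":[-20,0,49],"dr":[0,0,0],"jaw":1},{"slide":[-14,0,52],"dr":[0,0,0],"jaw":1},{"slide":[-7.5,0,55],"dr":[0,0,0],"jaw":1},{"slide":[-4,0,56.5],"dr":[0,0,0],"jaw":1},{"slide":[-1,0,58],"dr":[0,0,0],"jaw":1},{"slide":[2,0,59],"dr":[0,0,0],"jaw":1},{"slide":[4.5,0,60.5],"dr":[0,0,0],"jaw":1},{"slide":[7,0,61.5],"dr":[0,0,0],"jaw":1},{"slide":[9.5,0,62.5],"dr":[0,0,0],"jaw":1},{"slide":[11.5,0,63.5],"dr":[0,0,0],"jaw":1},{"slide":[11.5,0,63.5],"dr":[0,0,0],"jaw":1}]}}

```text
t: 8.1
tool_pos: [0.466, -0.1074, 0.283]
orientation: [3.052, -0.106, 0.669]
force: [0.7, -0.6, 0.1]
opening: 0.0006
gripper_force: 0.0
```

```bash
python3 -c "
from h import *
where()"
```

```text
t 8.1 TCP_S [-8.550e+01  1.000e-01  1.925e+02] corner_S [-0.9  0.1 26.6] zS [ 0.418 -0.    -0.908] xS [ 0.908 -0.     0.418] F [ 0.72 -0.57  0.07] q [-0.39 -0.33  2.18  0.17  0.89  1.17]
```

Call:
{"name": "servo_tool", "arguments": {"increments": [{"slide":[-16,0,-7.5],"dr":[0,0,0],"jaw":1},{"slide":[-32,0,-14.5],"dr":[0,0,0],"jaw":1},{"slide":[-28,0,-36],"dr":[0,0,0],"jaw":1},{"slide":[-16,0,-71],"dr":[0,0,0],"jaw":1},{"slide":[-16,0,-71],"dr":[0,0,0],"jaw":1},{"slide":[-16,0,-71],"dr":[0,0,0],"jaw":1}]}}

```text
t: 8.7
tool_pos: [0.4219, -0.1045, 0.342]
orientation: [3.051, -0.105, 0.672]
force: [0.3, -0.2, -0.3]
opening: 0.0003
gripper_force: 0.0
```

Run:
```python
from h import *
where()
im,d,c=shot("side")
u,v=map(int,proj(c,O))
cv2.imwrite("pics/sd8.png",cv2.resize(im[v-60:v+30,u-60:u+60][:,:,::-1],(800,600),interpolation=cv2.INTER_CUBIC))
```

```text
t 8.7 TCP_S [-129.7   -0.   251.5] corner_S [-44.7  -0.2  85.9] zS [ 0.42  -0.001 -0.907] xS [0.907 0.    0.42 ] F [ 0.32 -0.17 -0.33] q [-0.43 -0.55  2.22  0.17  1.07  1.16]
```

View pics/sd8.png

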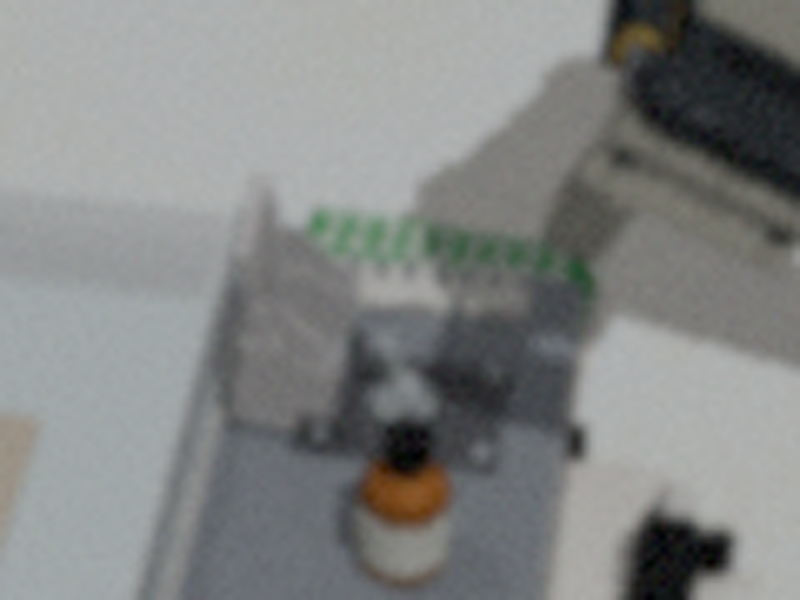

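The toggle tip has moved from (425,340) to (375,350), about 50 px. That matches the 16 mm swing to "on", and the guard is still open. Next I'll rise, set the tool vertical and go over behind the guard.

Call:
{"name": "servo_tool", "arguments": {"increments": [{"slide":[15,0,-32],"dr":[0,0,0],"jaw":1},{"slide":[29,0,-63],"dr":[0,-0.05,0],"jaw":1},{"slide":[30,0,-62],"dr":[0,-0.19,0],"jaw":1},{"slide":[70,0,-44],"dr":[0,-0.33,0],"jaw":1},{"slide":[112,0,-24],"dr":[0,-0.434,0],"jaw":1},{"slide":[150,0,-7],"dr":[0,-0.434,0],"jaw":1},{"slide":[190,0,12],"dr":[0,-0.434,0],"jaw":1},{"slide":[221,0,26],"dr":[0,-0.434,0],"jaw":1},{"slide":[221,0,26],"dr":[0,-0.434,0],"jaw":1},{"slide":[221,0,26],"dr":[0,-0.434,0],"jaw":1},{"slide":[221,0,26],"dr":[0,-0.434,0],"jaw":1}]}}

```text
t: 9.85
tool_pos: [0.632, -0.1188, 0.4084]
orientation: [-3.139, 0.109, 0.008]
force: [-0.3, -0.1, 0.4]
opening: 0.0003
gripper_force: 0.0
```

Run:
```python
from h import *
where()
im,d,c=shot("scene");W=cloud(c,d);S=(W-O)@RS*1000
m=(abs(S[...,1])<26)&(S[...,2]>45)&(S[...,2]<100)&(S[...,0]>10)&(S[...,0]<75)
P=S[m]
for z in range(45,100,10):
    q=P[(P[:,2]>=z)&(P[:,2]<z+10)]
    if len(q): print(z,len(q),np.percentile(q[:,0],[2,50,98]).round(1))
```

```text
t 9.85 TCP_S [8.090e+01 1.000e-01 3.179e+02] corner_S [ 87.5   0.2 131.8] zS [-0.005  0.    -1.   ] xS [ 1.    -0.    -0.005] F [-0.33 -0.15  0.42] q [-0.27  0.25  1.35 -0.    1.55  1.37]
45 87 [40.3 55.8 58.9]
55 86 [43.9 54.7 57.3]
65 49 [53.1 55.9 58.7]
75 65 [56.1 59.  62.6]
```

The guard stands at x≈56–62 in the switch frame with its top near 85 mm. I'll go down behind it, well above the shield.

Call:
{"name": "servo_tool", "arguments": {"increments": [{"slide":[3,0,20],"dr":[0,0,0],"jaw":1},{"slide":[3,0,45],"dr":[0,0,0],"jaw":1},{"slide":[3,0,60],"dr":[0,0,0],"jaw":1},{"slide":[3,0,68],"dr":[0,0,0],"jaw":1},{"slide":[3,0,68],"dr":[0,0,0],"jaw":1},{"slide":[3,0,68],"dr":[0,0,0],"jaw":1}]}}

```text
t: 10.5
tool_pos: [0.6356, -0.1192, 0.3425]
orientation: [3.14, -0.109, -0.003]
force: [0.3, 0.2, -0.6]
opening: 0.0006
gripper_force: 0.0
```

Call:
{"name": "servo_tool", "arguments": {"increments": [{"slide":[-4,0,0],"dr":[0,0,0],"jaw":1},{"slide":[-8,0,0],"dr":[0,0,0],"jaw":1},{"slide":[-12,0,0],"dr":[0,0,0],"jaw":1},{"slide":[-16,0,0],"dr":[0,0,0],"jaw":1},{"slide":[-20,0,0],"dr":[0,0,0],"jaw":1},{"slide":[-24,0,0],"dr":[0,0,0],"jaw":1},{"slide":[-29,0,0],"dr":[0,0,0],"jaw":1},{"slide":[-34,0,0],"dr":[0,0,0],"jaw":1},{"slide":[-39,0,0],"dr":[0,0,0],"jaw":1},{"slide":[-44,0,0],"dr":[0,0,0],"jaw":1}]}}

```text
t: 11.5
tool_pos: [0.5912, -0.116, 0.3415]
orientation: [-3.14, 0.109, 0.005]
force: [-0.4, -0.7, 0.9]
opening: 0.0004
gripper_force: 0.2
```

Run:
```python
from h import *
where()
im,d,c=shot("side")
u,v=map(int,proj(c,O))
cv2.imwrite("pics/sd9.png",cv2.resize(im[v-75:v+30,u-70:u+70][:,:,::-1],(800,600),interpolation=cv2.INTER_CUBIC))
```

```text
t 11.5 TCP_S [4.00e+01 1.00e-01 2.51e+02] corner_S [46.9  0.1 65. ] zS [-0.003  0.    -1.   ] xS [ 1.    -0.    -0.003] F [-0.45 -0.71  0.93] q [-0.28  0.18  1.56 -0.    1.41  1.36]
```

View pics/sd9.png

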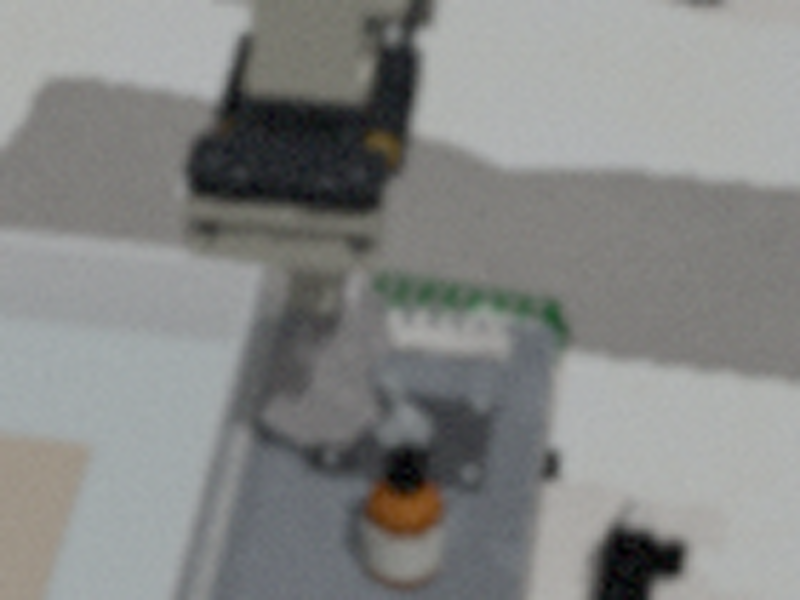

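The guard tips forward ahead of the finger. I'll keep pushing past the drop point, then rise clear.

Call:
{"name": "servo_tool", "arguments": {"increments": [{"slide":[-5,0,0],"dr":[0,0,0],"jaw":1},{"slide":[-10,0,0],"dr":[0,0,0],"jaw":1},{"slide":[-15,0,0],"dr":[0,0,0],"jaw":1},{"slide":[-20,0,0],"dr":[0,0,0],"jaw":1},{"slide":[-25,0,0],"dr":[0,0,0],"jaw":1},{"slide":[-30,0,0],"dr":[0,0,0],"jaw":1},{"slide":[-35,0,0],"dr":[0,0,0],"jaw":1},{"slide":[-40,0,0],"dr":[0,0,0],"jaw":1},{"slide":[-45,0,0],"dr":[0,0,0],"jaw":1},{"slide":[-50,0,0],"dr":[0,0,0],"jaw":1},{"slide":[-53,0,0],"dr":[0,0,0],"jaw":1},{"slide":[-53,0,0],"dr":[0,0,0],"jaw":1},{"slide":[-53,0,-10],"dr":[0,0,0],"jaw":1},{"slide":[-55,0,-40],"dr":[0,0,0],"jaw":1},{"slide":[-65,0,-65],"dr":[0,0,0],"jaw":1},{"slide":[-90,0,-65],"dr":[0,0,0],"jaw":1},{"slide":[-115,0,-65],"dr":[0,0,0],"jaw":1},{"slide":[-115,0,-65],"dr":[0,0,0],"jaw":1},{"slide":[-115,0,-65],"dr":[0,0,0],"jaw":1},{"slide":[-115,0,-65],"dr":[0,0,0],"jaw":1}]}}

```text
t: 13.55
tool_pos: [0.4777, -0.1082, 0.4073]
orientation: [3.14, -0.109, -0.003]
force: [-0.2, 0.2, 1.0]
opening: 0.0004
gripper_force: 0.0
```

Run:
```python
from h import *
where()
im,d,c=shot("wrist");W=cloud(c,d);S=(W-O)@RS*1000
m=(abs(S[...,1])<24)&(S[...,2]>20)&(S[...,2]<100)&(abs(S[...,0])<60)
P=S[m]
for x in range(-50,40,10):
    q=P[(P[:,0]>=x)&(P[:,0]<x+10)]
    if len(q): print(x,len(q),np.median(q[:,2]).round(1))
s,_,c2=shot("side")
u,v=map(int,proj(c2,O));cr=cv2.resize(s[v-75:v+75,u-70:u+70],(392,420))
cv2.imwrite("pics/f.png",cv2.resize(np.hstack([im,cr])[:,:,::-1],(800,353)))
```

```text
t 13.55 TCP_S [-7.380e+01  1.000e-01  3.168e+02] corner_S [-6.670e+01  1.000e-01  1.308e+02] zS [-0.002 -0.    -1.   ] xS [ 1.    -0.    -0.002] F [-0.21  0.21  1.01] q [-0.33 -0.17  1.78 -0.    1.53  1.31]
-50 276 50.1
-40 1047 47.2
-30 1029 43.1
-20 1039 42.8
-10 1044 42.8
0 1131 42.8
10 1109 42.9
20 1171 42.8
30 85 42.4
```

View pics/f.png

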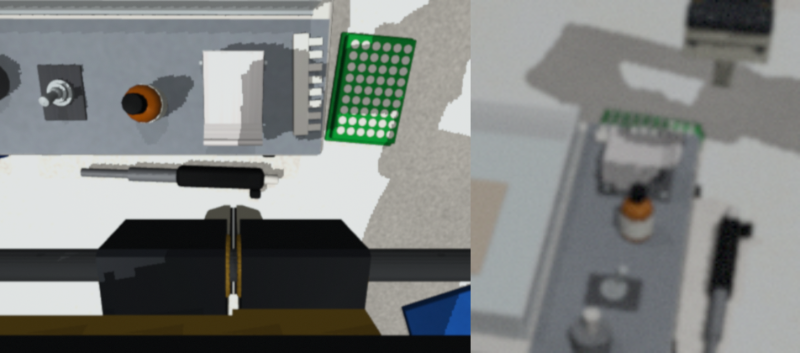

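The guard at (233,97) lies shut and level: its top measures 42.8 mm above the deck all along. The bottle (140,103), comb (308,85), plain toggle (58,93) and pipette (180,175) are where they were, and the arm is clear.

```bash
python3 -c "
from plant import close_job
print(close_job())"
```

```text
the job is handed in; nothing more can be done
None
```

The job is handed in: the guard was lifted open, the lamp toggle was flipped to on (seen in the camera view just before closing), and the guard dropped fully shut over it, with nothing else seen to move.

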